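Take the rolling pin out of the warm-air dryer

ROBOT

A 7-joint arm with a two-finger parallel gripper is mounted at the origin on the work surface. World frame = base frame: x ahead of the robot, y to its left, z up, the work surface at z = 0. Lengths are in m, angles in rad, forces in N, time in s.
With the tool pointing down it reaches from about 0.4 to 0.875 m from the base axis. Payload 19.3 kg.
Tool frame: the origin (TCP) lies at the very end of the fingers, on their centre line; the grasp point (between the pads) lies 19 mm behind it; z points along the fingers, y is the direction in which the jaws open and shut (so a half turn about z gives the same grasp; the last joint's range is limited). The gripper opens to 85 mm and grips with 20 to 120 N. Pads are 22 mm wide; open, the fingers measure 114 mm over their backs; the gripper's body (76 mm by 85 mm) begins 54 mm behind the grasp point. The pads swing forward as they close: fully open they stand 13 mm farther back than shut.
Start: joints at [1.041, 0.521, -0.036, 1.599, 0.021, 1.021, -0.113], TCP at [0.277, -0.56, 0.231] pointing down, gripper open.
Joint ranges: [-2.91, 2.91], [-0.3, 2.13], [-1.5, 1.42], [0.17, 2.43], [-1.26, 4.41], [0.16, 1.93], [-2.52, 2.52]. Speed limits (rad/s): [1.89, 1.89, 2.39, 2.39, 3.01, 3.01, 3.01].

INTERFACE

Orientations are given as [roll, pitch, yaw] about the fixed x, y, z axes, in that order (R = Rz(yaw) Ry(pitch) Rx(roll)).
In Python, from workcell import bot gives the robot as it stands.
- The arm moves only by the tool carry_out, never from a script. Its argument "targets" is a list of rows, each a list of 7 numbers: the shift along the tool's x, y, z in mm, then the turn, a rotation vector about the tool's x, y, z in units of 6 degrees (1.0 is 6 degrees), then the closure in counts, from 0 (fully open) to 255 (shut). A call has 1 to 5 rows; each row shifts and turns the commanded pose from where the row before left it, along the tool's axes as they then stand; what a row does not reach is not made up. A row lasts 1/12 s, in which the tool goes at most 41.7 mm and 7.16 degrees, less where a joint would pass 70% of its speed; a pose out of reach is approached as far as the arm can. A call is refused whole if a number of a shift passes 41.7 or a number of a turn 1, either way. A call with a gripper value outside its range is refused whole. The fingers move at their own pace and stop on an object; "force" is the grip in N (left out, the last holds). Time passes only in rows, so rows that do not move let the fingers close. It gives the time, the measured TCP pose, the force and the opening at its end, in the units of the state.
- bot.observe(): the state, without advancing time (a new reading comes with each control period).
- bot.grab_frame(name): name is "scene" or "top" or "wrist"; returns a dict with "color" (384x512x3 uint8, red, green, blue), "z_map" (384x512 float32, m along the optical axis (not along the pixel's ray), 0 where there is no reading), "K" (3x3 intrinsics, pixels), "cam_to_world" (4x4, takes a point from camera to world coordinates); the wrist camera has in their place "T_tool_cam" (4x4, takes a point from camera to tool coordinates, whose origin is the TCP and whose axes are the flange's). Camera axes: x right, y down, z forward; pixel columns grow to the right and rows downward; lengths in m; the calibration is good to about 2 mm. The wrist camera is an equidistant fisheye: a pixel r from the principal point sees the ray r / f radians off the axis. A picture is of the moment at which its call begins: read the wrist's pose just before it.
- bot.job_done(): hands the job in, once; it reports no verdict.
The state is a dict: "clock": time; "qpos": joint angles; "qd": joint speeds; "joint_efforts": joint torques, N m; "position": TCP position; "tool_rot": TCP orientation; "force": force on the tool from outside, world axes, zero at the start; "moment": the same for the moment, N m; "grip_width": finger opening in m.
Only numpy, scipy, OpenCV 4.12 (cv2) and the standard library are available. Lean on these libraries where they do the work, as an engineer would, in place of code of your own. Each camera call takes 0.05 s, during which the arm holds its last target. There are 200 camera calls.

TASK

First switch the utensil dryer off: turn the selector knob on its hood until the knob's white line points at the large white dot (the middle of its three click positions). Then take out the rolling pin: one end sits under the hood, so tilt it, free end up, and draw it out slantwise through the opening. Finish while still holding the pin in the gripper, level and still, with both ends at least 8 cm higher than the top of the hood, the dryer still off, and the biscuits, jar and cake box left where they are.

Things in the scene. Friction and masses are not known exactly. Their poses are not given: they have to be found in the camera images.
- dryer: Warm-air utensil dryer, fixed: open metal trough, outside 160 (x) by 394 (y) mm, long along its own y. Origin: centre of its underside, on the counter; z up. Inside 150 wide, 370 long (y -185 to +185), floor top at 6; side walls 5 thick, 62 high. A white hood with the knob roofs the +y end. Yaw within 20 degrees, +y to the robot's left. Mm in its frame in all entries below
- opening (a point): Centre of the dryer's opening, at the rim of the side walls: dryer frame (0, -55, 62). The opening, from hood edge to -y end wall, is 260 long (y) by 150 wide: too short for the pin to come out level, even turned
- hood_edge (a point): Middle of the lower edge of the hood, where the roofed part begins: dryer frame (0, 75, 90). The hood spans y 75 to 197 and the dryer's full width, underside 90 and top 120 above the counter; below it the trough is closed by walls at the sides and at y 185
- end_wall (a point): Middle of the inner top edge of the white end wall at the trough's open -y end: dryer frame (0, -185, 100). The wall is 12 thick and 100 high, higher than the side walls
- rods (a point): Dryer frame (0, 0, 22), between the tops of two fixed round steel rods, 8 diameter, at x +13 and -13, height of their axes 18, that run the trough's whole length and carry the pin; it can slide along them and does not roll off
- knob (a joint): Selector knob's angle in rad, counter-clockwise from above positive, range -0.8 to 0.8, three sprung click positions: 0 = off (pointer along the dryer's -x, at the large white dot), +0.8 = hot (small red dot, nearer the opening), -0.8 = warm (small orange dot). Starts at +0.8. Turning takes under 0.1 N m; let go within about 0.3 rad of a click position it springs into it
- knob_grip (a point): On the knob's upright axis at the height to grip, dryer frame (0, 136, 150). The blue knob is a 48 mm disc under an upright bar 44 long, 14 wide, top 162 above the counter, its upper 28 free to grip. The bar runs along this point's own x, white pointer line on the -x half; the point turns with the knob
- pin: Wooden rolling pin, 320 mm long along its own y, 0.2 to 0.45 kg. Origin: its middle, on its axis. Barrel 40 diameter, 180 long; a handle 22 diameter, 70 long at each end. At the start it lies lengthwise on the rods, axis 38 above the counter, +y end under the hood, up to 16 mm off the trough's middle lengthwise
- pin_hood_end (a point): Centre of the end face of the pin's +y handle, the end under the hood at the start
- pin_free_end (a point): Centre of the end face of the pin's -y handle, the end in the open trough at the start
- biscuit_tray: Bystander: gold tray of biscuits, 130 by 170 by 22 mm, origin centre of underside, to the robot's right
- jar: Bystander: jar with red cap, 84 mm diameter, 130 high, origin centre of underside, to the robot's left
- cake_box: Bystander: cardboard cake box, 90 by 170 by 60 mm, origin centre of underside, beyond the dryer

How it is judged:
On the way, in this order (a step that is already met when the one before it is completed fails the run):
1. the knob is at off, within 0.15 rad, with the pin still lying in the trough (value of joint knob between -0.15 and 0.15 rad and height (world z) of pin_free_end below 0.06 m), for 0.2 s.
2. the pin's free end is up out of the trough while its other end is still in the trough (height (world z) of pin_free_end above 0.1 m and height (world z) of pin_hood_end below 0.08 m).
At the end, for the whole second after the job is handed in: The knob is at off within 0.15 rad; the pin is held by the fingers, level within 15 degrees, at rest, not touching the dryer, with the centres of both its ends more than 200 mm above the counter (80 mm above the hood's top) (value of joint knob between -0.15 and 0.15 rad and height (world z) of each of pin_free_end, pin_hood_end above 0.2 m and angle between pin's own y axis and vertical between 1.31 and 1.83 rad and contact force between the fingers and pin above 2 N and contact force between dryer and pin below 0.2 N and linear speed of pin below 0.03 m/s and angular speed of pin below 0.2 rad/s); the arm keeps its last pose, push and grip.
It fails at once if the biscuit tray, jar or cake box is moved by more than 30 mm (distance of any of biscuit_tray, jar, cake_box from where it was at the start of the episode above 0.03 m).
It also fails if it takes over 56 s, if anything falls off the work surface, if the arm or the gripper's body presses on something with over 40 N, if the wrist force passes 120 N, or if a joint passes its speed limit or range.

## Working session

There is one attempt and no reset: what is moved stays moved. The work goes in short steps, Python scripts to look and compute and a tool call to move; the robot and the scene stay as the last step left them, time stands still between calls to the robot, and variables do not carry over. Pictures are saved under pics/ and viewed, about 8 in all and at most 12, crops included, and the job is handed in when it is done.

Besides the shell and the picture viewer there is one more tool, called after "Emit:" by a JSON object that holds its "fn" and its "kwargs", one argument or row to a line. carry_out: Moves the arm, as the interface text tells. Its arguments: {"type":"object","properties":{"targets":{"type":"array","items":{"type":"array","items":{"type":"number"}}},"force":{"type":"number"}},"required":["targets"]}

```bash
ls; mkdir -p pics; python3 - <<'E'
from workcell import bot
import cv2,numpy as np,pickle
print(bot.observe())
d={}
for n in("top","scene"):
    f=bot.grab_frame(n); d[n]=f
    cv2.imwrite(f"pics/{n}0.png",f["color"][...,::-1])
    print(n,f["K"],f["cam_to_world"])
pickle.dump(d,open("f0.pkl","wb"))
E
```

```text
pics
{'clock': 0.0, 'qpos': array([ 1.04078931,  0.52200833, -0.036302  ,  1.59999974,  0.02119755,
        1.02107819, -0.1128191 ]), 'qd': array([ 0.00052333,  0.00135993, -0.00023755,  0.00108921,  0.00160145,
       -0.00090145,  0.00065464]), 'joint_efforts': array([-3.97076510e-04, -9.27120781e+01,  1.97973222e+00, -3.69917858e+01,
        1.79400895e-02,  8.43534566e-03,  2.63538013e-06]), 'position': array([ 0.27716877, -0.55981457,  0.23073251]), 'tool_rot': array([-3.14048745e+00,  8.89028587e-05,  4.59754545e-01]), 'force': array([-0.59164475, -0.61202651, -0.47986418]), 'moment': array([-0.00332839,  0.03758797, -0.00791563]), 'grip_width': 0.08557698458653382}
top [[425.11793048   0.         255.00480687]
 [  0.         425.11793048 193.97675828]
 [  0.           0.           1.        ]] [[ 1.17742796e-02 -9.98277630e-01  5.74729532e-02  5.09867027e-01]
 [-9.99930346e-01 -1.18018113e-02 -1.39626245e-04  5.21682145e-03]
 [ 8.17670707e-04 -5.74673060e-02 -9.98347054e-01  1.58428111e+00]
 [ 0.00000000e+00  0.00000000e+00  0.00000000e+00  1.00000000e+00]]
scene [[432.86914248   0.         255.0010356 ]
 [  0.         432.86914248 193.33208608]
 [  0.           0.           1.        ]] [[ 0.50748506  0.71574178 -0.47976309  1.19245368]
 [ 0.86152873 -0.43121896  0.26798963 -0.34434276]
 [-0.01507156 -0.54933042 -0.83546929  1.14137804]
 [ 0.          0.          0.          1.        ]]
```

View pics/top0.png

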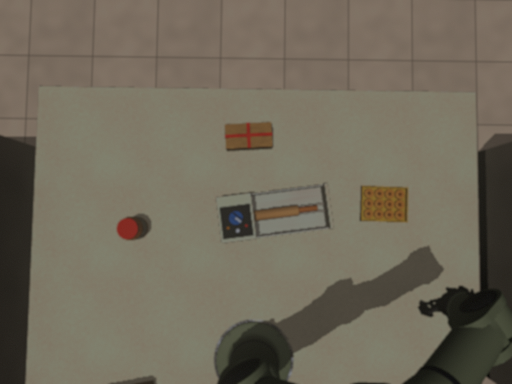

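View pics/scene0.png

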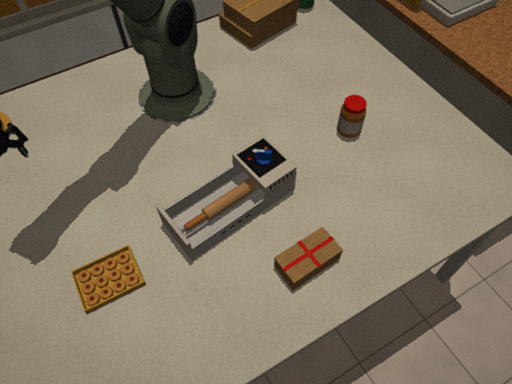

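Top view: the hood is at about (236,217) with the blue knob at (237,217). The pin runs from about (255,214) to (325,208), and the tray, box and jar all sit clear of the dryer.

```bash
cat > h.py <<'E'
import numpy as np,cv2
def cloud(f):
    z=f["z_map"]; v,u=np.mgrid[:z.shape[0],:z.shape[1]]; K=f["K"]
    P=np.stack([(u-K[0,2])/K[0,0]*z,(v-K[1,2])/K[1,1]*z,z,np.ones_like(z)],-1)
    return (P@f["cam_to_world"].T)[...,:3]
def ray(f,uv,h):
    K=f["K"];T=f["cam_to_world"]; uv=np.atleast_2d(uv).astype(float)
    d=np.c_[(uv[:,0]-K[0,2])/K[0,0],(uv[:,1]-K[1,2])/K[1,1],np.ones(len(uv))]@T[:3,:3].T
    return T[:3,3]+d*((h-T[2,3])/d[:,2])[:,None]
E
python3 - <<'E'
import pickle,numpy as np,cv2
from h import *
d=pickle.load(open("f0.pkl","rb"))
for n in d:
    f=d[n];P=cloud(f);c=f["color"];hsv=cv2.cvtColor(c,cv2.COLOR_RGB2HSV)
    R=(P[...,0]>.3)&(P[...,0]<.75)&(P[...,1]>-.3)&(P[...,1]<.25)
    m=R&(P[...,2]>.112)&(P[...,2]<.128)
    r=cv2.minAreaRect(P[m][:,:2].astype(np.float32)*1000); print(n,"hood",m.sum(),r,np.median(P[m][:,2]))
    print(cv2.boxPoints(r))
    mw=R&(P[...,2]>.05)&(P[...,2]<.128); r=cv2.minAreaRect(P[mw][:,:2].astype(np.float32)*1000); print("dryer",r)
    b=(hsv[...,0]>100)&(hsv[...,0]<130)&(hsv[...,1]>120)&(hsv[...,2]>50)&R
    v,u=np.nonzero(b); print("blue",len(u),u.mean(),v.mean(),ray(f,[u.mean(),v.mean()],.142),np.median(P[b],0))
    w=(hsv[...,0]>4)&(hsv[...,0]<18)&(hsv[...,1]>90)&R&(P[...,2]>.025)&(P[...,2]<.075)
    k,l,s,ce=cv2.connectedComponentsWithStats(w.astype(np.uint8)); i=1+np.argmax(s[1:,4]); w=l==i
    v,u=np.nonzero(w); Q=ray(f,np.c_[u,v],.045)[:,:2]
    mu=Q.mean(0); e=np.linalg.svd(Q-mu,full_matrices=False)[2][0]; t=(Q-mu)@e
    print("pin",len(u),mu,np.degrees(np.arctan2(-e[0],e[1])),mu+e*t.min(),mu+e*t.max(),s[i])
    lim=dict(top=(205,175,345,255),scene=(145,125,310,265))[n]
    x0,y0,x1,y1=lim
    cv2.imwrite(f"pics/{n}c.png",cv2.resize(c[y0:y1,x0:x1,::-1],None,fx=5.5 if n=="top" else 4,fy=5.5 if n=="top" else 4,interpolation=cv2.INTER_CUBIC))
E
```

```text
top hood 1468 ((513.9028930664062, 69.0362319946289), (160.47018432617188, 121.81312561035156), 8.046382904052734) 0.12084714007880137
[[425.9323    118.11229  ]
 [442.9831     -2.5015936]
 [601.8735     19.960175 ]
 [584.8227    140.57405  ]]
dryer ((533.109130859375, -65.87281799316406), (160.44725036621094, 394.3724060058594), 8.11034870147705)
blue 83 234.44578313253012 217.06024096385542 [[0.51375252 0.07373288 0.142     ]] [0.51713856 0.0756431  0.13247197]
pin 515 [ 0.53544459 -0.09421812] 8.140097811899002 [ 0.55330574 -0.21909052] [0.52102258 0.00661032] [254 205  64  16 515]
scene hood 1589 ((516.2976684570312, 66.75493621826172), (164.23556518554688, 123.97125244140625), 7.964406967163086) 0.1196958981164018
[[426.38336  116.7646  ]
 [443.56058   -6.010865]
 [606.212     16.74527 ]
 [589.0348   139.52074 ]]
dryer ((535.3358154296875, -67.05892944335938), (166.38174438476562, 395.711181640625), 7.824946880340576)
blue 148 264.25 157.02027027027026 [[0.52305376 0.06387087 0.142     ]] [0.52416951 0.06252558 0.1359991 ]
pin 883 [ 0.54188774 -0.09150367] -171.67967482228687 [0.52471541 0.02591675] [ 0.56159802 -0.22627797] [184 179  73  51 883]
```

View pics/topc.png

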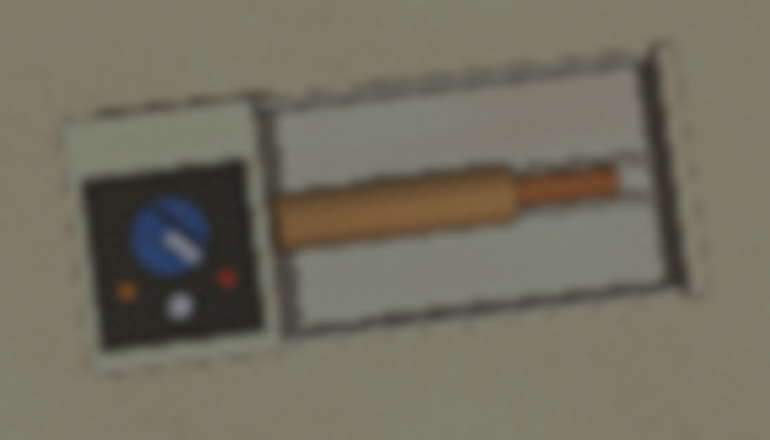

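Dryer frame: centre (0.533, -0.066), yaw 8.1°. The hood and outline rectangles measure 160×122 and 160×394, which matches the sizes given. That puts the knob at (0.514, 0.069) with its bar at yaw 53.9°. The pin centre is at about dryer y +3 mm. Moving towards the knob now.

Emit:
{"fn": "carry_out", "kwargs": {
  "targets": [
    [30,-28,0,0,0,0,0],
    [30,-28,0,0,0,0,0],
    [30,-28,0,0,0,0,0],
    [30,-28,0,0,0,0,0],
    [30,-28,0,0,0,0,0]
  ]
}}

```text
clock: 0.52
position: [0.3497, -0.3661, 0.2311]
tool_rot: [-3.141, 0.0, 0.46]
force: [1.3, -0.7, -0.3]
grip_width: 0.0855
```

Emit:
{"fn": "carry_out", "kwargs": {
  "targets": [
    [30,-28,0,0,0,0,0],
    [30,-28,0,0,0,0,0],
    [30,-28,0,0,0,0,0],
    [30,-28,0,0,0,0,0],
    [30,-28,0,0,0,0,0]
  ]
}}

```text
clock: 0.93
position: [0.422, -0.1741, 0.2313]
tool_rot: [3.141, 0.0, 0.46]
force: [1.1, 0.3, -0.1]
grip_width: 0.0854
```

Emit:
{"fn": "carry_out", "kwargs": {
  "targets": [
    [0,0,0,0,0,-1,0],
    [0,0,0,0,0,-1,0],
    [0,0,0,0,0,-1,0],
    [0,0,0,0,0,-1,0],
    [0,0,0,0,0,-0.6,0]
  ]
}}

```text
clock: 1.35
position: [0.4218, -0.1759, 0.2311]
tool_rot: [-3.141, 0.0, 0.948]
force: [-0.5, 0.3, 0.4]
grip_width: 0.0857
```

Emit:
{"fn": "carry_out", "kwargs": {
  "targets": [
    [36,-9.7,0,0,0,0,0],
    [36,-9.7,0,0,0,0,0],
    [36,-9.7,0,0,0,0,0],
    [36,-9.7,0,0,0,0,0],
    [36,-9.7,0,0,0,0,0]
  ]
}}

```text
clock: 1.77
position: [0.4889, -0.0003, 0.2313]
tool_rot: [-3.141, 0.0, 0.941]
force: [0.4, -1.4, 0.9]
grip_width: 0.0851
```

Emit:
{"fn": "carry_out", "kwargs": {
  "targets": [
    [36,-9.7,0,0,0,0,0],
    [36,-9.7,0,0,0,0,0],
    [0,0,0,0,0,0,0]
  ]
}}

```text
clock: 2.02
position: [0.5166, 0.0748, 0.2312]
tool_rot: [-3.14, -0.003, 0.948]
force: [-0.5, 0.7, 0.2]
grip_width: 0.0853
```

```bash
python3 - <<'E'
from workcell import bot
import cv2,pickle,numpy as np
o=bot.observe(); f=bot.grab_frame("wrist"); pickle.dump((o,f),open("w1.pkl","wb"))
print(o["position"],o["tool_rot"],f["T_tool_cam"],f["K"])
cv2.imwrite("pics/w1.png",f["color"][...,::-1])
E
```

```text
[0.51660176 0.07483255 0.23119589] [-3.14024192e+00 -3.04241690e-03  9.48411200e-01] [[-9.07116300e-04 -9.57138045e-01 -2.89630697e-01  7.44146040e-02]
 [ 9.99999433e-01 -1.02973369e-03  2.70970946e-04  2.97405119e-06]
 [-5.57599088e-04 -2.89630287e-01  9.57138436e-01 -1.42630495e-01]
 [ 0.00000000e+00  0.00000000e+00  0.00000000e+00  1.00000000e+00]] [[297.31863964   0.         258.67755452]
 [  0.         297.31863964 192.7179656 ]
 [  0.           0.           1.        ]]
```

View pics/w1.png

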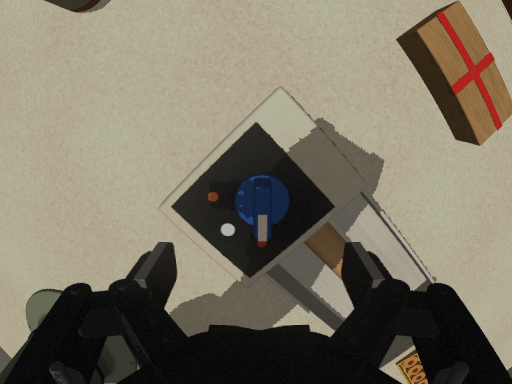

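The wrist picture shows the knob at (262,201), its white line pointing at the red dot (262,244), and the bar upright between the fingers as wanted.

```bash
cat >> h.py <<'E'
from scipy.spatial.transform import Rotation as Ro
def wray(o,f,uv,h):
    K=f["K"];T=f["T_tool_cam"];a=(np.atleast_2d(uv).astype(float)-K[:2,2])/K[0,0]
    r=np.linalg.norm(a,axis=1); s=np.sin(r)/np.maximum(r,1e-9)
    d=np.c_[a*s[:,None],np.cos(r)]
    R=Ro.from_euler("xyz",o["tool_rot"]).as_matrix()
    d=d@(R@T[:3,:3]).T; p=R@T[:3,3]+o["position"]
    return p+d*((h-p[2])/d[:,2])[:,None]
E
python3 - <<'E'
import pickle,cv2
from h import *
o,f=pickle.load(open("w1.pkl","rb")); hsv=cv2.cvtColor(f["color"],cv2.COLOR_RGB2HSV)
b=(hsv[...,0]>100)&(hsv[...,0]<130)&(hsv[...,1]>120)&(hsv[...,2]>40)
b[:120]=0;b[270:]=0;b[:,:200]=0;b[:,330:]=0
v,u=np.nonzero(b);c=(np.array([u.min()+u.max(),v.min()+v.max()])/2);print(c,len(u),wray(o,f,c,.134))
print(wray(o,f,[[263,181],[263,243],[228,230]],.162))
print(wray(o,f,[[281,88],[160,206],[228,230],[262,244],[213,197]],.12))
E
```

```text
[262.  205.5] 2240 [[0.51345009 0.06569253 0.134     ]]
[[0.53054856 0.08884998 0.162     ]
 [0.5012192  0.04763725 0.162     ]
 [0.48552353 0.07270142 0.162     ]]
[[0.58416313 0.13681681 0.12      ]
 [0.43239394 0.11675948 0.12      ]
 [0.47079428 0.06039658 0.12      ]
 [0.48821028 0.03005482 0.12      ]
 [0.47948664 0.09400196 0.12      ]]
```

Emit:
{"fn": "carry_out", "kwargs": {
  "targets": [
    [-6,2.3,0,0,0,0,0],
    [0,0,31,0,0,0,80],
    [0,0,31,0,0,0,80],
    [0,0,31,0,0,0,80],
    [0,0,0,0,0,0,80]
  ]
}}

```text
clock: 2.48
position: [0.5108, 0.059, 0.134]
tool_rot: [-3.137, 0.005, 0.94]
force: [-2.3, -0.3, -1.3]
grip_width: 0.0583
```

Emit:
{"fn": "carry_out", "kwargs": {
  "targets": [
    [0,0,0,0,0,0,255],
    [0,0,0,0,0,0,255],
    [0,0,0,0,0,0,255],
    [0,0,0,0,0,0,255],
    [0,0,0,0,0,0,255]
  ],
  "force": 30
}}

```text
clock: 2.9
position: [0.512, 0.0631, 0.14]
tool_rot: [-3.139, 0.0, 0.943]
force: [-20.7, 10.3, 22.8]
grip_width: 0.0134
```

Emit:
{"fn": "carry_out", "kwargs": {
  "targets": [
    [0,0,0,0,0,0,255],
    [0,0,0,0,0,0,255],
    [0,0,0,0,0,0,255],
    [0,0,0,0,0,0,255],
    [0,0,0,0,0,0,255]
  ]
}}

```text
clock: 3.32
position: [0.512, 0.0631, 0.14]
tool_rot: [-3.139, 0.0, 0.943]
force: [-20.7, 10.8, 22.2]
grip_width: 0.0133
```

Emit:
{"fn": "carry_out", "kwargs": {
  "targets": [
    [3,-2.5,-4,0,0,0,255],
    [0,0,0,0,0,0,255],
    [0,0,0,0,0,0,255]
  ]
}}

```text
clock: 3.57
position: [0.5121, 0.0643, 0.1426]
tool_rot: [-3.141, 0.003, 0.941]
force: [-4.9, -3.5, -11.0]
grip_width: 0.0132
```

Emit:
{"fn": "carry_out", "kwargs": {
  "targets": [
    [0,0,0,0,0,0.9,255],
    [0,0,0,0,0,0.9,255],
    [0,0,0,0,0,0.9,255],
    [0,0,0,0,0,0.9,255]
  ]
}}

```text
clock: 3.9
position: [0.5112, 0.0653, 0.1426]
tool_rot: [-3.14, 0.003, 0.56]
force: [-14.4, 3.7, -4.6]
grip_width: 0.0131
```

Emit:
{"fn": "carry_out", "kwargs": {
  "targets": [
    [0,0,0,0,0,0.9,255],
    [0,0,0,0,0,0.9,255],
    [0,0,0,0,0,0.9,255],
    [0,0,0,0,0,0.9,255],
    [0,0,0,0,0,0.5,255]
  ]
}}

```text
clock: 4.32
position: [0.5107, 0.0668, 0.1426]
tool_rot: [-3.14, 0.005, 0.131]
force: [-16.2, 11.3, -3.8]
grip_width: 0.0132
```

Emit:
{"fn": "carry_out", "kwargs": {
  "targets": [
    [0,0,0,0,0,0,255],
    [0,0,0,0,0,0,255]
  ]
}}

```text
clock: 4.48
position: [0.5107, 0.0668, 0.1426]
tool_rot: [-3.14, 0.004, 0.136]
force: [-16.0, 9.1, -4.2]
grip_width: 0.0134
```

Emit:
{"fn": "carry_out", "kwargs": {
  "targets": [
    [0,0,0,0,0,0,80],
    [0,0,0,0,0,0,80],
    [0,0,0,0,0,0,80],
    [0,0,0,0,0,0,80],
    [0,0,0,0,0,0,80]
  ]
}}

```text
clock: 4.9
position: [0.5138, 0.0652, 0.1428]
tool_rot: [-3.142, -0.001, 0.135]
force: [-0.2, -0.5, -0.6]
grip_width: 0.0588
```

Emit:
{"fn": "carry_out", "kwargs": {
  "targets": [
    [0,0,-35,0,0,0,80],
    [0,0,-35,0,0,0,80],
    [0,0,-30,0,0,0,80],
    [0,0,0,0,0,0,80]
  ]
}}

```text
clock: 5.23
position: [0.5157, 0.0657, 0.2478]
tool_rot: [-3.141, -0.008, 0.135]
force: [0.5, 0.7, -1.1]
grip_width: 0.0586
```

```bash
python3 - <<'E'
from workcell import bot
import cv2,pickle,numpy as np
o=bot.observe(); f=bot.grab_frame("wrist"); pickle.dump((o,f),open("w2.pkl","wb"))
print(o["position"],o["tool_rot"],o["qpos"],o["grip_width"])
cv2.imwrite("pics/w2.png",f["color"][...,::-1])
E
```

```text
[0.51567259 0.06565828 0.24780106] [-3.14108819 -0.00761289  0.13465096] [-0.12471426  0.33457324 -0.14807299  1.85674917  0.06032345  0.94690852
 -1.73572769] 0.05862651062917063
```

View pics/w2.png

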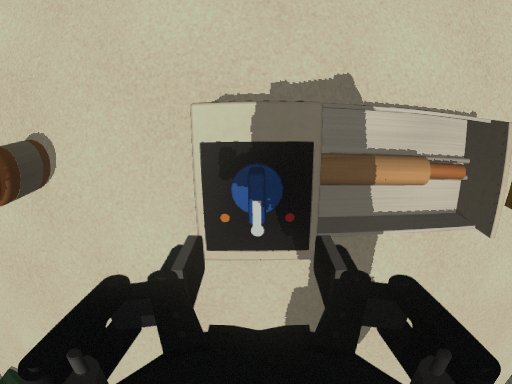

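The white line now points at the white dot (257,230), so the knob is off. The pin's free end shows at (466,172) and its barrel shoulder at (430,169).

```bash
python3 - <<'E'
import pickle
from h import *
o,f=pickle.load(open("w2.pkl","rb"))
c=np.array([.533,-.066]);a=np.radians(8.1);R=np.array([[np.cos(a),np.sin(a)],[-np.sin(a),np.cos(a)]])
def D(uv,h): 
    p=wray(o,f,uv,h);return p.round(4),(1000*(p[:,:2]-c)@R.T).round(1)
print(D([[466,172],[430,171]],.045)); print(D([[321,153],[321,186],[425,155],[425,185]],.04))
print(D([[192,103],[257,187]],.12))
c1=wray(o,f,[[321,169.5],[425,170]],.045);print(c1)
E
```

```text
(array([[ 0.5572, -0.2262,  0.045 ],
       [ 0.5479, -0.1608,  0.045 ]]), array([[   1.4, -162. ],
       [   1.4,  -95.9]]))
(array([[ 0.5455, -0.0058,  0.04  ],
       [ 0.5048, -0.0133,  0.04  ],
       [ 0.5672, -0.15  ,  0.04  ],
       [ 0.5271, -0.1615,  0.04  ]]), array([[ 20.8,  57.9],
       [-20.5,  56.1],
       [ 22. , -88. ],
       [-19.3, -93.7]]))
(array([[0.5856, 0.1369, 0.12  ],
       [0.5145, 0.0676, 0.12  ]]), array([[ 80.7, 193.5],
       [  0.5, 134.8]]))
[[ 0.52624148 -0.00820699  0.045     ]
 [ 0.54790224 -0.15217553  0.045     ]]
```

Emit:
{"fn": "carry_out", "kwargs": {
  "targets": [
    [0,32.5,0,0,0,0,50],
    [0,32.5,0,0,0,0,50],
    [0,32.5,0,0,0,0,50],
    [0,32.5,0,0,0,0,50],
    [0,32.5,0,0,0,0,50]
  ]
}}

```text
clock: 5.7
position: [0.535, -0.0973, 0.2416]
tool_rot: [-3.141, 0.001, 0.135]
force: [0.5, 0.5, 0.2]
grip_width: 0.0688
```

Emit:
{"fn": "carry_out", "kwargs": {
  "targets": [
    [0,0,0,0,0,-1,50],
    [0,0,0,0,0,-1,50],
    [0,0,0,0,0,-1,50],
    [0,0,0,0,0,-1,50],
    [0,0,0,0,0,-1,50]
  ]
}}

```text
clock: 6.12
position: [0.535, -0.0958, 0.2415]
tool_rot: [-3.141, 0.001, 0.664]
force: [-0.4, 0.3, -0.2]
grip_width: 0.0686
```

Emit:
{"fn": "carry_out", "kwargs": {
  "targets": [
    [0,0,0,0,0,-1,50],
    [0,0,0,0,0,-1,50],
    [0,0,0,0,0,-1,50],
    [0,0,0,0,0,-1,50],
    [0,0,0,0,0,-1,50]
  ]
}}

```text
clock: 6.53
position: [0.535, -0.0957, 0.2415]
tool_rot: [-3.14, 0.0, 1.187]
force: [-0.1, -0.3, 0.2]
grip_width: 0.0685
```

Emit:
{"fn": "carry_out", "kwargs": {
  "targets": [
    [0,0,0,0,0,-1,50],
    [0,0,0,0,0,-1,50],
    [0,0,0,0,0,-1,50],
    [0,0,0,0,0,-1,50],
    [0,0,0,0,0,-1,50]
  ]
}}

```text
clock: 6.95
position: [0.535, -0.0957, 0.2415]
tool_rot: [-3.141, -0.0, 1.711]
force: [0.0, -1.1, 0.2]
grip_width: 0.0687
```

Emit:
{"fn": "carry_out", "kwargs": {
  "targets": [
    [0,0,0,0,0.8,0,50],
    [0,0,0,0,0.9,0,50],
    [0,0,0,0,0.8,0,50],
    [0,0,0,0,0,0,50]
  ]
}}

```text
clock: 7.28
position: [0.5348, -0.0989, 0.2406]
tool_rot: [-3.139, -0.267, 1.7]
force: [0.1, -1.2, -0.9]
grip_width: 0.0687
```

Emit:
{"fn": "carry_out", "kwargs": {
  "targets": [
    [-9,4,33.8,0,0,0,50],
    [-9,0,33.8,0,0,0,50],
    [-9,0,33.8,0,0,0,50],
    [-9,0,33.8,0,0,0,50],
    [0,0,0,0,0,0,50]
  ]
}}

```text
clock: 7.7
position: [0.5358, -0.0941, 0.0966]
tool_rot: [-3.133, -0.265, 1.705]
force: [-2.1, -0.1, -0.7]
grip_width: 0.0688
```

```bash
python3 - <<'E'
from workcell import bot
import cv2,pickle,numpy as np
o=bot.observe(); f=bot.grab_frame("wrist"); pickle.dump((o,f),open("w3.pkl","wb"))
print(o["position"],o["tool_rot"],o["qpos"],o["force"])
cv2.imwrite("pics/w3.png",f["color"][...,::-1])
E
```

```text
[ 0.53582571 -0.09408547  0.09659861] [-3.13336594 -0.26483802  1.70453897] [ 0.53409554  0.67664486 -0.46083052  1.8207268   0.04367298  0.78273128
  0.25526849] [-2.1028392  -0.14255499 -0.67737012]
```

View pics/w3.png

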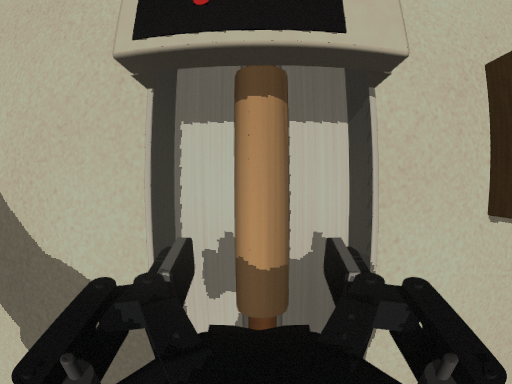

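The pin barrel (u≈262) sits centred between the open fingers (192 to 327) and is clear of the walls. I'll go down and grip.

Emit:
{"fn": "carry_out", "kwargs": {
  "targets": [
    [-6.5,0,24,0,0,0,50],
    [-6.5,0,24,0,0,0,50],
    [-5.5,0,21,0,0,0,50],
    [0,0,0,0,0,0,50]
  ]
}}

```text
clock: 8.08
position: [0.5385, -0.0947, 0.0299]
tool_rot: [-3.139, -0.262, 1.705]
force: [-0.9, 0.4, -0.6]
grip_width: 0.0688
```

Emit:
{"fn": "carry_out", "kwargs": {
  "targets": [
    [0,0,0,0,0,0,255],
    [0,0,0,0,0,0,255],
    [0,0,0,0,0,0,255],
    [0,0,0,0,0,0,255],
    [0,0,0,0,0,0,255]
  ],
  "force": 90
}}

```text
clock: 8.5
position: [0.5381, -0.0956, 0.0334]
tool_rot: [-3.14, -0.261, 1.706]
force: [-15.3, -3.8, 22.1]
grip_width: 0.0369
```

Emit:
{"fn": "carry_out", "kwargs": {
  "targets": [
    [0,0,0,0,0,0,255],
    [0,0,0,0,0,0,255]
  ]
}}

```text
clock: 8.67
position: [0.5381, -0.0956, 0.0334]
tool_rot: [-3.14, -0.261, 1.706]
force: [-15.8, -4.0, 21.5]
grip_width: 0.037
```

The grip came out above the barrel's widest line (37 mm, pushed up 22 N), so I'll open and take it again about 15 mm lower.

Emit:
{"fn": "carry_out", "kwargs": {
  "targets": [
    [0,0,0,0,0,0,50],
    [0,0,0,0,0,0,50],
    [0,0,0,0,0,0,50],
    [0,0,0,0,0,0,50]
  ]
}}

```text
clock: 9.0
position: [0.5399, -0.095, 0.0318]
tool_rot: [3.14, -0.261, 1.706]
force: [-0.5, -0.7, -0.4]
grip_width: 0.0685
```

Emit:
{"fn": "carry_out", "kwargs": {
  "targets": [
    [-2,-2,7.5,0,0,0,50],
    [-2,0,7,0,0,0,50],
    [0,0,0,0,0,0,50],
    [0,0,0,0,0,0,50]
  ]
}}

```text
clock: 9.33
position: [0.5368, -0.0951, 0.0151]
tool_rot: [-3.14, -0.263, 1.706]
force: [-0.3, -0.3, -0.4]
grip_width: 0.0683
```

Emit:
{"fn": "carry_out", "kwargs": {
  "targets": [
    [0,0,0,0,0,0,255],
    [0,0,0,0,0,0,255],
    [0,0,0,0,0,0,255],
    [0,0,0,0,0,0,255],
    [0,0,0,0,0,0,255]
  ],
  "force": 90
}}

```text
clock: 9.75
position: [0.5379, -0.0953, 0.0164]
tool_rot: [3.14, -0.261, 1.706]
force: [1.0, 0.4, 4.7]
grip_width: 0.0383
```

Emit:
{"fn": "carry_out", "kwargs": {
  "targets": [
    [0,0,0,0,0,0,255],
    [0,0,0,0,0,0,255]
  ]
}}

```text
clock: 9.92
position: [0.5378, -0.0954, 0.0164]
tool_rot: [3.141, -0.261, 1.706]
force: [0.4, -0.8, 5.8]
grip_width: 0.038
```

```bash
python3 - <<'E'
import numpy as np
L=22;prev=None
def tcp(G,f): return np.array(G)+L*np.array([np.sin(f),-np.cos(f)])
N=6
for i in range(N+1):
    th=np.radians(25*i/N);yh=160-42*i/N;zh=39
    G=(yh-195*np.cos(th),zh+195*np.sin(th));f=np.radians(15)-th;T=tcp(G,f)
    if prev is not None:
        d=T-prev[0];c,s=np.cos(prev[1]),np.sin(prev[1]);print("x %.1f z %.1f turn %.2f"%(d@[c,s],d@[s,-c],-25/N/6),T)
    prev=T,f
f=np.radians(-10)
for w in([-np.cos(.4363),np.sin(.4363)],[0,1]): print("per unit",w@np.array([np.cos(f),np.sin(f)]),w@np.array([np.sin(f),-np.cos(f)]))
E
```

```text
x -4.2 z -15.4 turn -0.69 [-37.34963816  31.56038674]
x -4.3 z -14.9 turn -0.69 [-44.38707541  45.41046869]
x -4.4 z -14.4 turn -0.69 [-50.41809487  59.22666384]
x -4.4 z -13.9 turn -0.69 [-55.44781871  72.93593748]
x -4.4 z -13.4 turn -0.69 [-59.48666216  86.46582009]
x -4.4 z -12.9 turn -0.69 [-62.55027838  99.74479047]
per unit -0.9659341890042282 -0.25878783300755026
per unit -0.17364817766693033 -0.984807753012208
```

Emit:
{"fn": "carry_out", "kwargs": {
  "targets": [
    [-4.2,0,-15.4,0,-0.69,0,255],
    [-4.3,0,-14.9,0,-0.69,0,255],
    [-4.4,0,-14.4,0,-0.69,0,255]
  ]
}}

```text
clock: 10.17
position: [0.54, -0.1172, 0.0578]
tool_rot: [3.141, -0.042, 1.704]
force: [0.4, 0.8, -4.1]
grip_width: 0.0382
```

Emit:
{"fn": "carry_out", "kwargs": {
  "targets": [
    [-4.4,0,-13.9,0,-0.69,0,255],
    [-4.4,0,-13.4,0,-0.69,0,255],
    [-4.4,0,-12.9,0,-0.69,0,255],
    [0,0,0,0,0,0,255],
    [0,0,0,0,0,0,255]
  ]
}}

```text
clock: 10.58
position: [0.5421, -0.1268, 0.0979]
tool_rot: [3.141, 0.17, 1.709]
force: [-0.3, -0.3, -4.0]
grip_width: 0.0383
```

```bash
python3 - <<'E'
from workcell import bot
import cv2
f=bot.grab_frame("scene");o=bot.observe();print(o["position"],o["tool_rot"],o["force"],o["moment"],o["grip_width"])
cv2.imwrite("pics/s4.png",cv2.resize(f["color"][60:280,110:330,::-1],None,fx=2.7,fy=2.7,interpolation=cv2.INTER_CUBIC))
E
```

```text
[ 0.54155089 -0.1279003   0.09731374] [-3.14094445  0.16974436  1.7068189 ] [ 0.3243702   0.7910856  -4.17510073] [0.12620938 0.01538241 0.01812982] 0.03772545010099015
```

View pics/s4.png

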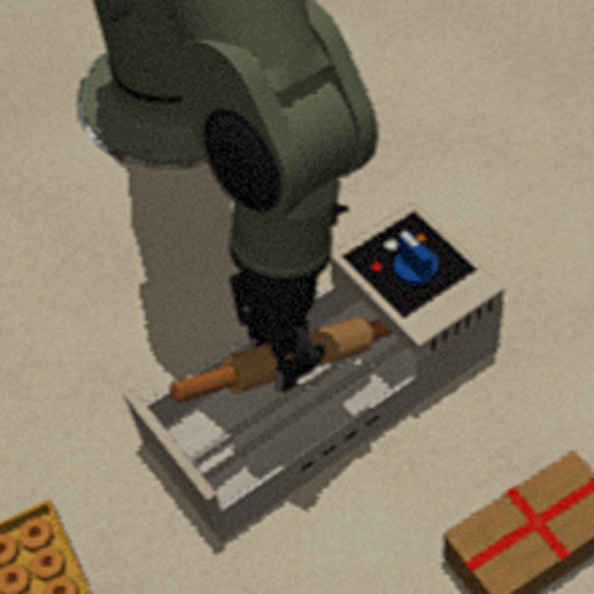

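The pin is tilted with its free end at crop (178,392) above the end wall, and the hood end is still at the hood edge near (385,328). I'll check the tilt by projecting the expected end points.

```bash
python3 - <<'E'
import pickle
from h import *
f=pickle.load(open("f0.pkl","rb"))["scene"];T=np.linalg.inv(f["cam_to_world"])
c=np.array([.533,-.066,0]);R=Ro.from_euler("z",8.1,degrees=True)
for a in(15,20,25):
    G=np.array([0,-58.7,120]);t=np.radians(a)
    for s in(-125,-55,125,195):
        p=c+R.apply(np.array([0,G[1]+s*np.cos(t),G[2]-s*np.sin(t)])/1000)
        q=f["K"]@(T[:3,:3]@p+T[:3,3]);q=q/q[2];print(a,s,((q[:2]-[110,60])*2.7).round(),p[2].round(3))
E
```

```text
15 -125 [169. 406.] 0.152
15 -55 [228. 380.] 0.134
15 125 [364. 318.] 0.088
15 195 [411. 297.] 0.07
20 -125 [170. 399.] 0.163
20 -55 [229. 377.] 0.139
20 125 [362. 325.] 0.077
20 195 [408. 308.] 0.053
25 -125 [172. 391.] 0.173
25 -55 [230. 373.] 0.143
25 125 [359. 332.] 0.067
25 195 [404. 319.] 0.038
```

The observed ends match a tilt of about 25°, with no slip. Drawing it out along its axis.

Emit:
{"fn": "carry_out", "kwargs": {
  "targets": [
    [-19.3,0,-5.2,0,0,0,255],
    [-19.3,0,-5.2,0,0,0,255],
    [-19.3,0,-5.2,0,0,0,255],
    [-19.3,0,-5.2,0,0,0,255],
    [-19.3,0,-5.2,0,0,0,255]
  ]
}}

```text
clock: 11.05
position: [0.553, -0.2204, 0.139]
tool_rot: [-3.14, 0.169, 1.704]
force: [-0.6, -0.3, -4.3]
grip_width: 0.0381
```

Emit:
{"fn": "carry_out", "kwargs": {
  "targets": [
    [-19.3,0,-5.2,0,0,0,255],
    [-5,0,-30,0,0,0,255],
    [-5,0,-30,0,0,0,255],
    [-5,0,-30,0,0,0,255],
    [-5,0,-30,0,0,0,255]
  ]
}}

```text
clock: 11.47
position: [0.5552, -0.2367, 0.27]
tool_rot: [-3.14, 0.168, 1.704]
force: [0.4, -0.6, -4.5]
grip_width: 0.0378
```

Emit:
{"fn": "carry_out", "kwargs": {
  "targets": [
    [0,0,-10,0,0.83,0,255],
    [0,0,-5,0,0.83,0,255],
    [0,0,0,0,0.83,0,255],
    [0,0,0,0,0.83,0,255],
    [0,0,0,0,0.83,0,255]
  ]
}}

```text
clock: 11.88
position: [0.5556, -0.2349, 0.2846]
tool_rot: [3.139, -0.27, 1.705]
force: [-0.3, 0.7, -4.8]
grip_width: 0.038
```

Emit:
{"fn": "carry_out", "kwargs": {
  "targets": [
    [0,0,0,0,0,0,255],
    [0,0,0,0,0,0,255],
    [0,0,0,0,0,0,255],
    [0,0,0,0,0,0,255],
    [0,0,0,0,0,0,255]
  ]
}}

```text
clock: 12.3
position: [0.5562, -0.2324, 0.2851]
tool_rot: [3.141, -0.262, 1.707]
force: [0.6, -0.8, -3.8]
grip_width: 0.0381
```

```bash
python3 - <<'E'
from workcell import bot
import cv2
from h import *
o=bot.observe();print(o["clock"],o["position"],o["tool_rot"],o["force"],o["grip_width"],abs(o["qd"]).max())
im=[]
for n in("top","scene","wrist"):
    f=bot.grab_frame(n);c=f["color"][...,::-1]
    im.append(cv2.resize(c[170:250,200:345],(400,220),interpolation=cv2.INTER_CUBIC) if n=="top" else cv2.resize(c[60:280,80:373],(400,300),interpolation=cv2.INTER_CUBIC) if n=="scene" else cv2.resize(c,(400,300)))
    if n!="wrist":
        P=cloud(f);hsv=cv2.cvtColor(f["color"],cv2.COLOR_RGB2HSV)
        m=(hsv[...,0]>4)&(hsv[...,0]<18)&(hsv[...,1]>90)&(P[...,2]>.17)&(P[...,2]<.4)&(P[...,0]>.4)
        Q=P[m];y=Q[:,1];print(n,m.sum())
        for lo in np.arange(-.4,.05,.05):
            k=(y>lo)&(y<lo+.05)
            if k.sum()>5: print(lo.round(2),k.sum(),np.median(Q[k],0).round(3),y[k].min().round(3))
cv2.imwrite("pics/fin.png",np.vstack([np.hstack(im[1:]),np.hstack([im[0],np.zeros_like(im[0])])]))
E
```

```text
12.3 [ 0.55621804 -0.23244624  0.2850778 ] [ 3.14091062 -0.26221406  1.70737969] [ 0.55198404 -0.79276137 -3.81796148] 0.03805159624794099 0.005989280668632933
top 712
-0.25 200 [ 0.552 -0.223  0.324] -0.248
-0.2 205 [ 0.546 -0.176  0.323] -0.2
-0.15 187 [ 0.539 -0.126  0.322] -0.15
-0.1 103 [ 0.533 -0.076  0.315] -0.1
-0.05 17 [ 0.53  -0.046  0.315] -0.049
scene 1421
-0.4 43 [ 0.581 -0.355  0.316] -0.361
-0.35 199 [ 0.576 -0.325  0.315] -0.35
-0.3 276 [ 0.574 -0.277  0.32 ] -0.3
-0.25 191 [ 0.566 -0.215  0.323] -0.24
-0.2 309 [ 0.56  -0.175  0.321] -0.2
-0.15 248 [ 0.552 -0.129  0.319] -0.15
-0.1 142 [ 0.54  -0.075  0.314] -0.099
-0.05 13 [ 0.536 -0.048  0.313] -0.05
```

View pics/fin.png

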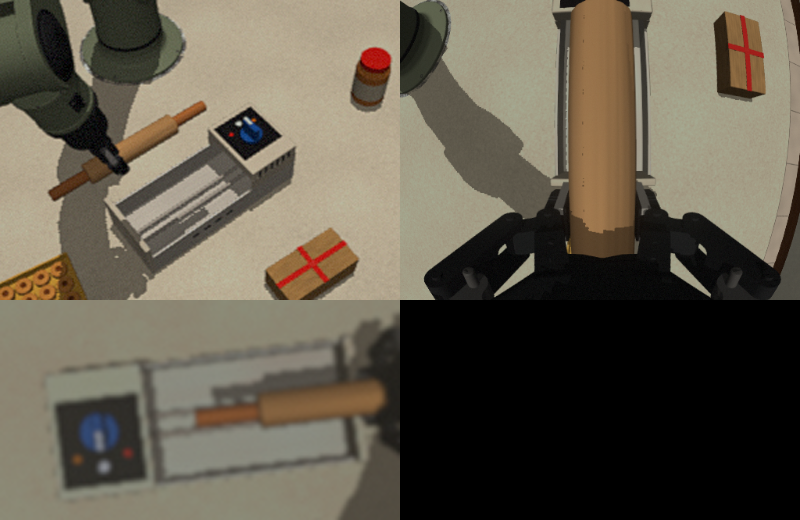

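The pin is level, with both ends at about z 0.31, and the top view shows the white line pointing at the white dot. The tray, jar and box haven't moved, so I'm handing in.

```bash
python3 -c "
from workcell import bot
print(bot.job_done())"
```

```text
the job is handed in; nothing more can be done
None
```

The dryer is off and the rolling pin is out. I handed the job in at about 12.4 s on the robot's clock, with the arm still holding the pin; no verdict was reported.

**What I did:** I turned the knob from hot to off first, and a wrist picture showed its white line on the white dot. I then gripped the pin, tilted it about 25° free end up, drew it out along its axis, lifted it and levelled it.

**Last checks:**
- **Pin:** depth readings put both handles at about z 0.31 m at their top surface, so the end centres are near 0.30 m, above the 0.20 m needed. It is level to within a few degrees.
- **Grip:** the fingers read 38 mm on the 40 mm barrel. The wrist showed only the pin's weight, about 4 N, and the arm was still.
- **Knob:** the line still points at the white dot in the last top view.
- **Bystanders:** the biscuits, jar and cake box looked unmoved in the last pictures, but I did not measure them.

**What went wrong on the way:**
- **First pin grip:** it was about 15 mm too high, with a 22 N upward push. I opened and took it again lower before lifting.
- **Knob grip:** the fingers first pressed on the knob with about 23 N upward and sideways. I eased that off before turning.

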